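# Lay out the stacked citrus press parts

## Robot

A 7-joint arm with a two-finger parallel gripper is mounted at the origin on the work surface. World frame = base frame: x ahead of the robot, y to its left, z up, the work surface at z = 0. Lengths are in mm, angles in rad, forces in N, time in s.
With the tool pointing down it reaches from about 400 to 925 mm from the base axis. Payload 5.6 kg.
Tool frame: the origin (TCP) lies at the very end of the fingers, on their centre line; the grasp point (between the pads) lies 19 mm behind it; z points along the fingers, x is the direction in which the jaws open and shut, and the axes are right-handed (so a half turn about z gives the same grasp; the last joint's range is limited). The gripper opens to 85 mm and grips with 20 to 120 N. Pads are 22 mm wide; open, the fingers measure 114 mm over their backs; the gripper's body (76 mm by 85 mm) begins 54 mm behind the grasp point. The pads swing forward as they close: fully open they stand 13 mm farther back than shut.
Start: joints at [-1.389, 0.468, -0.012, 1.603, 0.006, 1.071, -0.056], TCP at [144.933, 633.642, 231.29] pointing down, gripper open.
Joint ranges: [-2.53, 2.53], [-0.31, 2.02], [-1.57, 1.55], [0.28, 2.44], [-1.29, 4.43], [0.15, 1.84], [-2.92, 2.92]. Speed limits (rad/s): [2.57, 2.57, 3.14, 3.14, 3.14, 3.14, 3.14].

## Interface

Orientations are given as a unit quaternion [x, y, z, w].
In Python, from plant import ctrl, vision, ticket gives the robot as it stands.
- The arm moves only by the tool arm_command, never from a script. Its argument "moves" is a list of rows, each an object of numbers: "wx", "wy", "wz": the turn, a rotation vector about the tool's x, y, z normalised to -1 to 1, where 1 is 0.12 rad; "x", "y", "z": the shift along the tool's x, y, z normalised to -1 to 1, where 1 is 0.03 m; "fingers": the opening, from 0 (shut) to 1 (fully open). A call has 1 to 20 rows; each row shifts and turns the commanded pose from where the row before left it, along the tool's axes as they then stand; what a row does not reach is not made up. A row lasts 1/8 s, in which the tool goes at most 62.5 mm and 10.7 degrees, less where a joint would pass 70% of its speed; a pose out of reach is approached as far as the arm can. A call with a number of a shift or a turn outside -1 to 1 is refused whole. A call with a gripper value outside its range is refused whole. The fingers move at their own pace and stop on an object; "newtons" is the grip in N (left out, the last holds). Time passes only in rows, so rows that do not move let the fingers close. It gives the time, the measured TCP pose, the force and the opening at its end, in the units of the state.
- ctrl.get_state(): the state, without advancing time (a new reading comes with each control period).
- vision.capture(name): name is "side" or "top" or "wrist"; returns a dict with "color" (480x640x3 uint8, red, green, blue), "fx", "fy", "cx", "cy" (pixels), "eye" and "rotation" of the camera in the world. Camera axes: x right, y down, z forward; pixel columns grow to the right and rows downward; lengths in mm; the calibration is good to about 2 mm. The wrist camera is an equidistant fisheye: a pixel r from the principal point sees the ray r / f radians off the axis. A picture is of the moment at which its call begins. There is no depth.
- ticket.job_done(): hands the job in, once; it reports no verdict.
The state is a dict: "time": time; "joint_pos": joint angles; "joint_velocities": joint speeds; "effort": joint torques, N m; "tcp_pos": TCP position; "tcp_rot": TCP orientation; "ft_force": force on the tool from outside, world axes, zero at the start; "wrist_torque": the same for the moment, N m; "opening": finger opening in mm.
Only numpy, scipy, OpenCV 4.12 (cv2) and the standard library are available. Lean on these libraries where they do the work, as an engineer would, in place of code of your own. Each camera call takes 0.05 s, during which the arm holds its last target. There are 200 camera calls.

## Task

The washed citrus press parts are stacked on the drainer. Take the stack apart from the top down and stand each part upright in the middle of its own place: first the yellow cone on the blue tile, then the green seed cup on the wooden board, then the steel strainer in the glass dish, and last the white cup on the cork mat. Set each one down rather than dropping it, let none tip over, and leave the half lemon and the half lime where they lie.

Things in the scene. Friction and masses are not known exactly. Their poses are not given: they have to be found in the camera images.
- cone_mid (a point): Yellow plastic reamer cone of the citrus press, topmost in the stack: straight round shank 31 mm in diameter and 42 mm high, then a ribbed point up to 59 mm. About 50 g. This point is on its axis, 27 mm above its underside. z is up along the axis. The four parts stand loosely flat on one another, centred within 5 mm, no catches; each is wider than the one above, so fingers must stay above the part below.
- seedcup_mid (a point): Green plastic seed cup, second from the top in the stack: closed upright cylinder with flat ends and two pale bands, 41 mm diameter, 48 mm high, about 70 g. This point is its centre, 24 mm above its underside. z is up along the axis.
- basket_mid (a point): Steel strainer drum with dark perforations, third from the top in the stack: closed upright cylinder with flat ends, 54 mm diameter, 48 mm high, about 160 g. This point is its centre, 24 mm above its underside. z is up along the axis.
- cup_mid (a point): White ceramic juice cup with a thin orange band, at the bottom of the stack on a square grey drainer 12 mm high: upright cylinder with flat ends, 68 mm diameter, 48 mm high, about 260 g. This point is its centre, 24 mm above its underside. z is up along the axis.
- tile: Blue ceramic tile, 100 x 100 mm, flat top 10 mm above the table. Origin at the centre of its underside on the table; z up; does not move; lies level, square sides turned up to 30 degrees from the world axes.
- board: Dark wooden board, 100 x 100 mm, flat top 10 mm above the table. Origin at the centre of its underside on the table; z up; does not move; lies level, square sides turned up to 30 degrees from the world axes.
- dish: Empty square dish of green-tinted glass, 110 x 110 mm outside, thick bottom: inner floor 10 mm above the table, 100 x 100 mm, surrounded by a lip 5 mm thick whose top is 14 mm above the table. Origin at the centre of its underside on the table; z up; does not move; lies level, square sides turned up to 30 degrees from the world axes.
- cork: Round cork mat, 104 mm diameter, flat top 10 mm above the table. Origin at the centre of its underside on the table; z up; does not move.
- half_lemon: Half a lemon, cut side down, yellow dome 58 mm diameter, 29 mm high, lying left of the places; to be left alone. Origin at the centre of its underside.
- half_lime: Half a lime, cut side down, green dome 48 mm diameter, 24 mm high, lying among the places; to be left alone. Origin at the centre of its underside.
Not all that is in view belongs to the job. Leave any orange or red look-alike of the board alone.

How it is judged (in metres and radians):
On the way, in this order (a step that is already met when the one before it is completed fails the run):
1. the yellow cone stands on the blue tile (horizontal distance between cone_mid and tile below 0.015 m and z of cone_mid in the frame of tile between 0.032 and 0.042 m and angle between cone_mid's own z axis and vertical below 0.12 rad and linear speed of cone below 0.02 m/s and contact force between the fingers and cone below 0.1 N), for 0.2 s.
2. the green seed cup stands on the wooden board (horizontal distance between seedcup_mid and board below 0.015 m and z of seedcup_mid in the frame of board between 0.029 and 0.039 m and angle between seedcup_mid's own z axis and vertical below 0.12 rad and linear speed of seedcup below 0.02 m/s and contact force between the fingers and seedcup below 0.1 N), for 0.2 s.
3. the steel strainer stands in the glass dish (horizontal distance between basket_mid and dish below 0.015 m and z of basket_mid in the frame of dish between 0.029 and 0.039 m and angle between basket_mid's own z axis and vertical below 0.12 rad and linear speed of basket below 0.02 m/s and contact force between the fingers and basket below 0.1 N), for 0.2 s.
4. the white cup stands on the cork mat (horizontal distance between cup_mid and cork below 0.015 m and z of cup_mid in the frame of cork between 0.029 and 0.039 m and angle between cup_mid's own z axis and vertical below 0.12 rad and linear speed of cup below 0.02 m/s and contact force between the fingers and cup below 0.1 N), for 0.2 s.
At the end, for the whole second after the job is handed in: The yellow cone on the blue tile, the green seed cup on the wooden board, the steel strainer in the glass dish and the white cup on the cork mat: each upright (within 0.12 rad), its axis within 15 mm of the middle of its place, standing on it (height within 5 mm), released and at rest (all of step 1 and all of step 2 and all of step 3 and all of step 4); the robot touches nothing.
It fails at once if a press part is tipped over (leans more than 0.6 rad) (angle between any of cone_mid, seedcup_mid, basket_mid, cup_mid's own z axis and vertical above 0.6 rad).
It fails at once if a press part is dropped or thrown (moves out of the fingers faster than 0.7 m/s, a fall of about 25 mm) ((linear speed of cone above 0.7 m/s and contact force between the fingers and cone below 0.1 N) or (linear speed of seedcup above 0.7 m/s and contact force between the fingers and seedcup below 0.1 N) or (linear speed of basket above 0.7 m/s and contact force between the fingers and basket below 0.1 N) or (linear speed of cup above 0.7 m/s and contact force between the fingers and cup below 0.1 N)).
It fails at once if the half lemon is shifted by more than 30 mm (distance of half_lemon from where it was at the start of the episode above 0.03 m).
It fails at once if the half lime is shifted by more than 30 mm (distance of half_lime from where it was at the start of the episode above 0.03 m).
It also fails if it takes over 128 s, if anything falls off the work surface, if the arm or the gripper's body presses on something with over 40 N, if the wrist force passes 120 N, or if a joint passes its speed limit or range.

## Working session

There is one attempt and no reset: what is moved stays moved. The work goes in short steps, Python scripts to look and compute and a tool call to move; the robot and the scene stay as the last step left them, time stands still between calls to the robot, and variables do not carry over. Pictures are saved under pics/ and viewed, about 12 in all and at most 16, crops included, and the job is handed in when it is done.

Besides the shell and the picture viewer there is one more tool, called after ">>>" as name(argument=value, ...), one argument or row to a line, values as JSON. arm_command: Moves the arm, as the interface text tells. Its arguments: {"type":"object","properties":{"moves":{"type":"array"},"newtons":{"type":"number"}},"required":["moves"]}

```bash
ls && mkdir -p pics && python3 - <<'E'
from plant import ctrl, vision, ticket
import cv2,numpy as np
s=ctrl.get_state();print(s)
for n in("side","top"):
    c=vision.capture(n);cv2.imwrite(f"pics/{n}0.png",c["color"][...,::-1])
    print(n,{k:np.round(v,4).tolist() for k,v in c.items() if k!="color"})
E
```

```text
pics
{'time': 0.0, 'joint_pos': array([-1.38901621,  0.46839926, -0.01160412,  1.60361123,  0.00601601,
        1.07136578, -0.05630623]), 'joint_velocities': array([0.00131624, 0.00029839, 0.0011161 , 0.00093798, 0.00154171,
       0.00083928, 0.00173065]), 'effort': array([ 9.12579708e-04, -5.32400393e+01,  2.15347105e-02, -2.51293015e+01,
        1.14181708e-02,  7.95555155e-03, -6.36848995e-06]), 'tcp_pos': array([144.82861857, 633.10419156, 230.32911362]), 'tcp_rot': array([ 7.81968975e-01,  6.23316739e-01, -6.39586711e-04,  5.96661220e-04]), 'ft_force': array([ 0.64684174,  0.30236848, -0.15804908]), 'wrist_torque': array([ 0.01810094, -0.00574251,  0.0476617 ]), 'opening': 85.26964195491698}
side {'fx': 498.294, 'fy': 498.294, 'cx': 314.8399, 'cy': 240.8203, 'eye': [163.9452, -685.07, 775.4754], 'rotation': [0.8741, -0.2073, 0.1009, -0.4275]}
top {'fx': 540.0757, 'fy': 540.0757, 'cx': 312.1908, 'cy': 233.0839, 'eye': [439.6064, 17.6796, 1344.4061], 'rotation': [-0.7029, 0.7103, -0.0236, 0.0288]}
```

View pics/side0.png

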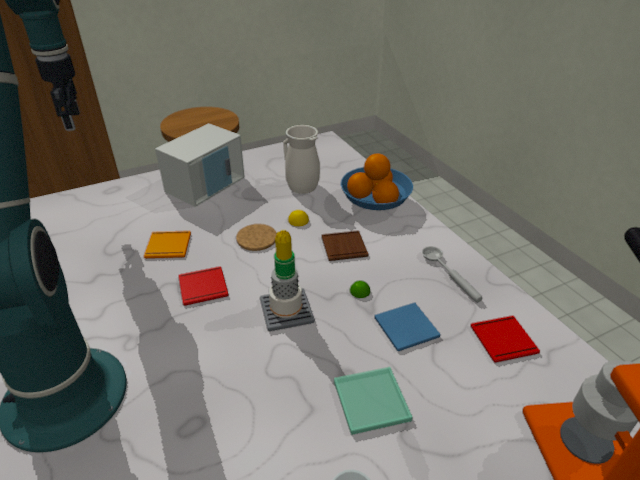

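View pics/top0.png

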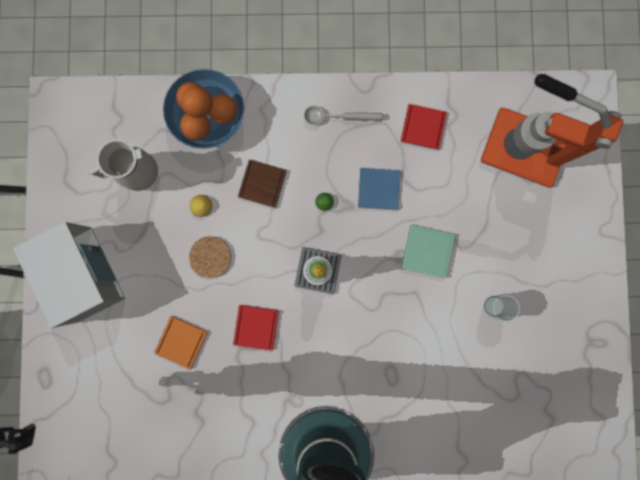

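Side view: the stack is at about (285,275), tile (407,326), board (345,246), dish (372,400), cork (257,237), lemon (298,217) and lime (360,289). 

Top view: stack (318,270), tile (380,188), board (262,184), dish (429,251), cork (210,257). The look-alikes to avoid are red (425,127), red (257,327) and orange (181,342), plus the lemon dome (200,205), which could be confused with the cone's yellow. The dark brown square at (262,184) is the board, and the yellow on the drainer at (318,270) is the cone.

```bash
cat > h.py <<'E'
import cv2,numpy as np
from scipy.spatial.transform import Rotation as R
from plant import ctrl, vision, ticket
def cap(n,f=None):
    c=vision.capture(n)
    if f: cv2.imwrite(f"pics/{f}.png",c["color"][...,::-1])
    return c
def ray(c,u,v,fish=False):
    x,y=(u-c["cx"])/c["fx"],(v-c["cy"])/c["fy"]
    if fish:
        r=np.hypot(x,y)+1e-9; d=np.array([x/r*np.sin(r),y/r*np.sin(r),np.cos(r)])
    else: d=np.array([x,y,1.])
    q=np.array(c["rotation"],float)
    M=q if q.ndim==2 else R.from_quat(q).as_matrix()
    d=M@d
    return np.array(c["eye"]),d/np.linalg.norm(d)
def plane(c,u,v,z,fish=False):
    e,d=ray(c,u,v,fish); return e+d*(z-e[2])/d[2]
def tri(r1,r2):
    A=0;b=0
    for e,d in(r1,r2):
        P=np.eye(3)-np.outer(d,d);A=A+P;b=b+P@e
    p=np.linalg.solve(A,b)
    return p,[np.linalg.norm((np.eye(3)-np.outer(d,d))@(p-e)) for e,d in(r1,r2)]
def blob(c,lo,hi,box):
    h=cv2.cvtColor(c["color"],cv2.COLOR_RGB2HSV);m=cv2.inRange(h,lo,hi)
    k=np.zeros_like(m);x0,y0,x1,y1=box;k[y0:y1,x0:x1]=m[y0:y1,x0:x1]
    k=cv2.morphologyEx(k,cv2.MORPH_OPEN,np.ones((2,2),np.uint8))
    cs,_=cv2.findContours(k,cv2.RETR_EXTERNAL,cv2.CHAIN_APPROX_NONE)
    return max(cs,key=cv2.contourArea) if cs else None
def st():
    s=ctrl.get_state();M=R.from_quat(s["tcp_rot"]).as_matrix()
    return s,M
def delta(target,yaw=None):
    """tool-axis shift units (30mm) to world target; yaw = world angle of tool x"""
    s,M=st();d=M.T@(np.array(target)-s["tcp_pos"])/30
    o={"tcp":s["tcp_pos"].round(1).tolist(),"units":d.round(2).tolist(),"yaw":round(float(np.arctan2(M[1,0],M[0,0])),3),"t":round(s["time"],2),"F":np.round(s["ft_force"],1).tolist(),"open":round(s["opening"],1)}
    return o
E
python3 - <<'E'
from h import *
t=cap("top");s=cap("side")
def rep(n,c,lo,hi,box,z):
    k=blob(c,lo,hi,box)
    if k is None: print(n,None);return
    P=np.array([plane(c,*p[0],z)[:2] for p in k],np.float32)
    r=cv2.minAreaRect(P.reshape(-1,1,2));mc=cv2.minEnclosingCircle(P.reshape(-1,1,2))
    print(n,cv2.contourArea(k),"rect",np.round(r[0],1),np.round(r[1],1),round(r[2],1),"circ",np.round(mc[0],1),round(mc[1],1))
for n,lo,hi,bt,bs,z in[("tile",(98,90,50),(120,255,255),(350,160,410,220),(370,300,445,355),10),
 ("board",(0,70,20),(18,255,140),(235,155,295,212),(315,225,375,265),10),
 ("dish",(65,50,60),(95,255,255),(395,220,460,285),(325,365,415,440),14),
 ("cork",(5,60,90),(25,255,230),(183,230,238,285),(230,220,283,252),10),
 ("lime",(35,90,20),(75,255,255),(310,185,340,215),(345,275,375,302),0),
 ("lemon",(18,120,60),(35,255,255),(185,190,215,222),(285,205,312,230),0),
 ("conetop",(18,100,60),(34,255,255),(300,250,335,290),(270,225,298,260),200)]:
    rep(n+" T",t,lo,hi,bt,z);rep(n+" S",s,lo,hi,bs,z)
# drainer
rep("drainer T",t,(0,0,40),(179,60,140),(285,240,350,300),12)
A=cv2.resize(s["color"][215:335,245:330],None,fx=5,fy=5,interpolation=2)
B=cv2.resize(t["color"][235:305,280:355],None,fx=5,fy=5,interpolation=2)
B=cv2.copyMakeBorder(B,0,A.shape[0]-B.shape[0],0,0,0)
cv2.imwrite("pics/stack.png",np.hstack([A,B])[...,::-1])
E
```

```text
tile T 1348.0 rect [ 646.2 -142.3] [94.4 94. ] 85.7 circ [ 646.2 -142.5] 64.9
tile S 1733.5 rect [ 646.3 -145.7] [101.1 100.4] 85.8 circ [ 647.2 -146.3] 69.5
board T 1372.5 rect [662.5 148.9] [95.3 95.2] 73.1 circ [662.1 148.7] 65.3
board S 965.5 rect [662.4 143.1] [103.1  98.1] 73.0 circ [662.2 142.5] 69.1
dish T 1862.5 rect [ 489.1 -258.9] [109.8 108. ] 76.8 circ [ 488.8 -258.7] 74.5
dish S 3428.5 rect [ 489.  -262.9] [116.  110.4] 76.9 circ [ 488.8 -262.5] 78.0
cork T 1278.0 rect [479.8 279.2] [101.7  98.9] 89.4 circ [480.7 279. ] 51.5
cork S 879.5 rect [493.3 267.8] [103.2 128.7] 53.8 circ [487.5 255.5] 71.6
lime T 190.0 rect [616.   -5.8] [40.1 37.9] 89.3 circ [617.1  -5.8] 20.7
lime S 245.5 rect [621.9  -0.7] [52.  43.7] 63.3 circ [622.   -0.8] 27.8
lemon T 306.0 rect [609.4 305.4] [50.5 48. ] 89.4 circ [609.2 304.8] 26.1
lemon S 239.5 rect [616.9 313.1] [69.7 53.9] 63.3 circ [617.4 312.3] 36.8
conetop T 133.0 rect [445.2  11.1] [27.5 27.4] 89.4 circ [444.3  11.4] 14.7
conetop S 382.5 rect [438.2  -9.1] [87.6 28.8] 67.8 circ [439.2  -9.6] 44.0
drainer T 1913.0 rect [442.3  -2.7] [129.7 102.5] 78.2 circ [443.4   2.5] 75.4
```

View pics/stack.png

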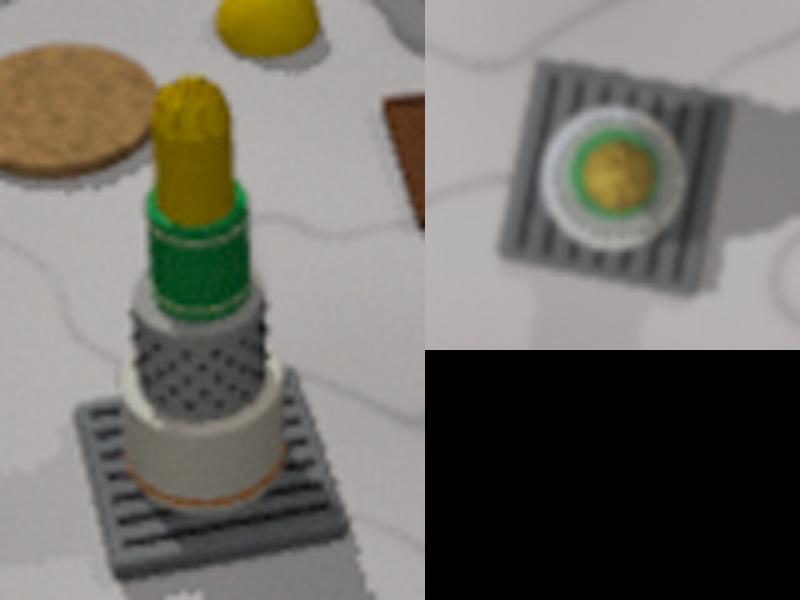

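Crop: the yellow cone sits on green, on the steel drum, on the white cup, on the drainer. Measured places all fit the sizes given. Tile is about (646,-144), board (662,146), dish (489,-261), cork (480,277), averaged between the two views. Top and side differ by about 3.7 mm in y. Next I raise the arm and go above the stack.

```bash
python3 - <<'E'
from h import *
t=cap("top");s=cap("side")
a=blob(t,(18,100,60),(34,255,255),(300,250,335,290));b=blob(s,(18,100,60),(34,255,255),(270,225,298,260))
ca=cv2.minEnclosingCircle(a)[0];x,y,w,h=cv2.boundingRect(b)
print(ca,(x,y,w,h))
M=cv2.moments(b);cb=(M["m10"]/M["m00"],M["m01"]/M["m00"])
for z in(180,185,190):print(z,plane(s,*cb,z).round(1))
print("T198",plane(t,*ca,198).round(1)); print("tri",tri(ray(t,*ca),ray(s,*cb)))
print(delta((444,9,310)))
s_,M_=st();print(M_.round(3))
E
```

```text
(319.3247375488281, 270.94329833984375) (276, 231, 17, 30)
180 [447.1  12.3 180. ]
185 [444.7   6.5 185. ]
190 [442.3   0.6 190. ]
T198 [444.2  11.5 198. ]
tri (array([445.32512942,  10.95403818, 181.50893648]), [np.float64(1.108154515843483), np.float64(1.1081545158435486)])
{'tcp': [144.9, 633.5, 231.0], 'units': [-18.07, 14.36, -2.62], 'yaw': 1.346, 't': 0.3, 'F': [-0.9, 0.6, 0.5], 'open': 85.7}
[[ 0.223  0.975 -0.   ]
 [ 0.975 -0.223 -0.001]
 [-0.001  0.    -1.   ]]
```

>>> arm_command(
  moves=[
    {"z": -0.9},
    {"z": -0.9},
    {"z": -0.9, "y": 0.5},
    {"x": -0.9, "y": 0.9},
    {"x": -0.9, "y": 0.9},
    {"x": -0.9, "y": 0.9},
    {"x": -0.9, "y": 0.9},
    {"x": -0.9, "y": 0.9},
    {"x": -0.9, "y": 0.9},
    {"x": -0.9, "y": 0.9},
    {"x": -0.9, "y": 0.9},
    {"x": -0.9, "y": 0.9},
    {"x": -0.9, "y": 0.9},
    {"x": -0.9, "y": 0.9},
    {"x": -0.9, "y": 0.7},
    {"x": -0.9, "y": 0.6},
    {"x": -0.9, "y": 0.6},
    {"x": -0.9, "y": 0.6},
    {"x": -0.9, "y": 0.6},
    {"x": -0.9, "y": 0.6},
  ],
  newtons=30,
)

```text
schema error: expected keys wx, wy, wz, x, y, z, fingers
```

```bash
python3 - <<'E'
from h import *
print(delta((445,10,250)))
E
```

```text
{'tcp': [144.9, 633.5, 231.0], 'units': [-18.03, 14.38, -0.62], 'yaw': 1.346, 't': 0.3, 'F': [-0.9, 0.6, 0.5], 'open': 85.7}
```

All seven keys are needed in each row.

>>> arm_command(
  moves=[
    {"wx": 0, "wy": 0, "wz": 0, "x": 0, "y": 0, "z": -0.9, "fingers": 1},
    {"wx": 0, "wy": 0, "wz": 0, "x": 0, "y": 0, "z": -0.9, "fingers": 1},
    {"wx": 0, "wy": 0, "wz": 0, "x": 0, "y": 0.5, "z": -0.9, "fingers": 1},
    {"wx": 0, "wy": 0, "wz": 0, "x": -0.9, "y": 0.9, "z": 0, "fingers": 1},
    {"wx": 0, "wy": 0, "wz": 0, "x": -0.9, "y": 0.9, "z": 0, "fingers": 1},
    {"wx": 0, "wy": 0, "wz": 0, "x": -0.9, "y": 0.9, "z": 0, "fingers": 1},
    {"wx": 0, "wy": 0, "wz": 0, "x": -0.9, "y": 0.9, "z": 0, "fingers": 1},
    {"wx": 0, "wy": 0, "wz": 0, "x": -0.9, "y": 0.9, "z": 0, "fingers": 1},
    {"wx": 0, "wy": 0, "wz": 0, "x": -0.9, "y": 0.9, "z": 0, "fingers": 1},
    {"wx": 0, "wy": 0, "wz": 0, "x": -0.9, "y": 0.9, "z": 0, "fingers": 1},
    {"wx": 0, "wy": 0, "wz": 0, "x": -0.9, "y": 0.9, "z": 0, "fingers": 1},
    {"wx": 0, "wy": 0, "wz": 0, "x": -0.9, "y": 0.9, "z": 0, "fingers": 1},
    {"wx": 0, "wy": 0, "wz": 0, "x": -0.9, "y": 0.9, "z": 0, "fingers": 1},
    {"wx": 0, "wy": 0, "wz": 0, "x": -0.9, "y": 0.8, "z": 0, "fingers": 1},
    {"wx": 0, "wy": 0, "wz": 0, "x": -0.9, "y": 0.7, "z": 0, "fingers": 1},
    {"wx": 0, "wy": 0, "wz": 0, "x": -0.9, "y": 0.6, "z": 0, "fingers": 1},
    {"wx": 0, "wy": 0, "wz": 0, "x": -0.9, "y": 0.6, "z": 0, "fingers": 1},
    {"wx": 0, "wy": 0, "wz": 0, "x": -0.9, "y": 0.6, "z": 0, "fingers": 1},
    {"wx": 0, "wy": 0, "wz": 0, "x": -0.9, "y": 0.6, "z": 0, "fingers": 1},
    {"wx": 0, "wy": 0, "wz": 0, "x": -0.9, "y": 0.6, "z": 0, "fingers": 1},
  ],
  newtons=30,
)

```text
time: 2.8
tcp_pos: [452.2, 91.5, 312.5]
tcp_rot: [0.782, 0.623, 0.0, -0.0]
ft_force: [-0.5, 0.4, -1.0]
opening: 85.2
```

```bash
python3 - <<'E'
from h import *
print(delta((445,10,250)))
w=cap("wrist","w1");print({k:np.round(v,4).tolist() for k,v in w.items() if k!="color"})
E
```

```text
{'tcp': [452.2, 91.5, 312.5], 'units': [-2.7, 0.37, 2.08], 'yaw': 1.346, 't': 2.8, 'F': [-0.5, 0.4, -1.0], 'open': 85.2}
{'fx': 371.6483, 'fy': 371.6483, 'cx': 314.5689, 'cy': 241.1008, 'eye': [386.9226, 105.9377, 455.6596], 'rotation': [0.7745, 0.618, 0.0848, 0.1046]}
```

View pics/w1.png

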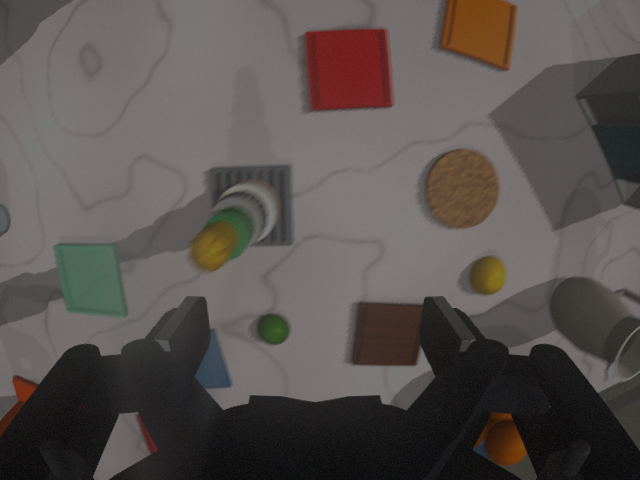

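Wrist view: cone at (215,245), the green cup under it at (235,228), white cup (255,205), dish (92,279), cork (463,188), board (389,334). I'll measure the cone from here and combine it with the top view.

```bash
python3 - <<'E'
from h import *
w=cap("wrist")
k=blob(w,(18,120,40),(34,255,255),(180,200,250,285));(u,v),r=cv2.minEnclosingCircle(k)
x,y,W,H=cv2.boundingRect(k);print(u,v,r,(x,y,W,H))
for z in(178,185,192):print(z,plane(w,u,v,z,True).round(1))
t=cap("top");a=cv2.minEnclosingCircle(blob(t,(18,100,60),(34,255,255),(300,250,335,290)))[0]
print("top",plane(t,*a,198).round(1),"tri",tri(ray(t,*a),ray(w,u,v,True)))
for n,lo,hi,b,z in[("dish",(65,50,60),(95,255,255),(45,230,140,325),14),("cork",(5,60,60),(25,255,230),(415,140,510,235),10)]:
    P=np.array([plane(w,*p[0],z,True)[:2] for p in blob(w,lo,hi,b)],np.float32).reshape(-1,1,2)
    print(n,cv2.minAreaRect(P),cv2.minEnclosingCircle(P))
E
```

```text
223.0 242.5 27.409038543701172 (199, 217, 47, 51)
178 [448.2  13.7 178. ]
185 [446.7  15.9 185. ]
192 [445.1  18.1 192. ]
top [445.2  10.  198. ] tri (array([447.14868239,  11.1285895 , 173.98229548]), [np.float64(2.2715722632930437), np.float64(2.271572263293026)])
dish ((491.2718505859375, -253.68023681640625), (110.83997344970703, 110.9403076171875), 76.98194122314453) ((492.1603088378906, -254.6707305908203), 75.86387634277344)
cork ((483.2932434082031, 284.03173828125), (102.36897277832031, 102.80420684814453), 80.7929916381836) ((483.1065979003906, 284.1064758300781), 52.32671356201172)
```

>>> arm_command(
  moves=[
    {"wx": 0, "wy": 0, "wz": 0, "x": -0.9, "y": 0.12, "z": 0, "fingers": 1},
    {"wx": 0, "wy": 0, "wz": 0, "x": -0.9, "y": 0.12, "z": 0, "fingers": 1},
    {"wx": 0, "wy": 0, "wz": 0, "x": -0.87, "y": 0.12, "z": 0, "fingers": 1},
    {"wx": 0, "wy": 0, "wz": 0, "x": 0, "y": 0, "z": 0.8, "fingers": 1},
    {"wx": 0, "wy": 0, "wz": 0, "x": 0, "y": 0, "z": 0.8, "fingers": 1},
    {"wx": 0, "wy": 0, "wz": 0, "x": 0, "y": 0, "z": 0, "fingers": 1},
    {"wx": 0, "wy": 0, "wz": 0, "x": 0, "y": 0, "z": 0, "fingers": 1},
  ],
)

```text
time: 3.82
tcp_pos: [445.2, 12.7, 265.1]
tcp_rot: [0.782, 0.624, 0.0, 0.0]
ft_force: [-0.1, -0.0, 0.6]
opening: 85.5
```

```bash
python3 - <<'E'
from h import *
print(delta((445,11,162)))
w=cap("wrist");k=blob(w,(18,120,40),(34,255,255),(150,100,450,400));(u,v),r=cv2.minEnclosingCircle(k)
x,y,W,H=cv2.boundingRect(k);print(u,v,r,(x,y,W,H))
s,M=st()
for z in(185,198):
    p=plane(w,u,v,z,True);print(z,p.round(1),"tool",(M.T@(p-s["tcp_pos"])).round(1))
A=w["color"][60:460,100:540];cv2.imwrite("pics/w2.png",A[...,::-1])
E
```

```text
{'tcp': [445.2, 12.7, 265.1], 'units': [-0.06, 0.0, 3.44], 'yaw': 1.347, 't': 3.83, 'F': [-0.1, -0.0, 0.6], 'open': 85.5}
318.99072265625 249.5557098388672 31.698972702026367 (293, 218, 52, 64)
185 [446.2  15.3 185. ] tool [ 2.8  0.1 80.3]
198 [442.3  16.  198. ] tool [ 2.6 -3.8 67.3]
```

View pics/w2.png

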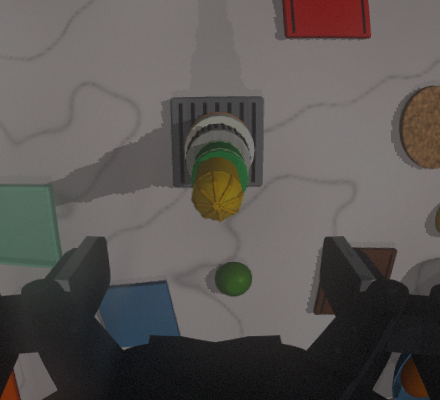

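The cone (crop px 219,190) is well centred between the finger pads (crop columns about 97 and 330). I'll descend and grip.

>>> arm_command(
  moves=[
    {"wx": 0, "wy": 0, "wz": 0, "x": 0.05, "y": 0, "z": 0.7, "fingers": 1},
    {"wx": 0, "wy": 0, "wz": 0, "x": 0, "y": 0, "z": 0.7, "fingers": 1},
    {"wx": 0, "wy": 0, "wz": 0, "x": 0, "y": 0, "z": 0.7, "fingers": 1},
    {"wx": 0, "wy": 0, "wz": 0, "x": 0, "y": 0, "z": 0.7, "fingers": 1},
    {"wx": 0, "wy": 0, "wz": 0, "x": 0, "y": 0, "z": 0.4, "fingers": 1},
    {"wx": 0, "wy": 0, "wz": 0, "x": 0, "y": 0, "z": 0.24, "fingers": 1},
    {"wx": 0, "wy": 0, "wz": 0, "x": 0, "y": 0, "z": 0, "fingers": 0.6},
    {"wx": 0, "wy": 0, "wz": 0, "x": 0, "y": 0, "z": 0, "fingers": 0.5},
    {"wx": 0, "wy": 0, "wz": 0, "x": 0, "y": 0, "z": 0, "fingers": 0.4},
    {"wx": 0, "wy": 0, "wz": 0, "x": 0, "y": 0, "z": 0, "fingers": 0.3},
    {"wx": 0, "wy": 0, "wz": 0, "x": 0, "y": 0, "z": 0, "fingers": 0.2},
    {"wx": 0, "wy": 0, "wz": 0, "x": 0, "y": 0, "z": 0, "fingers": 0.2},
    {"wx": 0, "wy": 0, "wz": 0, "x": 0, "y": 0, "z": 0, "fingers": 0.2},
  ],
  newtons=25,
)

```text
time: 5.5
tcp_pos: [445.5, 13.7, 161.6]
tcp_rot: [0.782, 0.623, 0.001, 0.0]
ft_force: [-0.4, 0.8, 6.6]
opening: 30.3
```

```bash
python3 - <<'E'
from h import *
print(delta((646,-143.5,100)))
E
```

```text
{'tcp': [445.5, 13.7, 161.6], 'units': [-3.62, 7.68, 2.06], 'yaw': 1.346, 't': 5.5, 'F': [-0.4, 0.8, 6.6], 'open': 30.3}
```

>>> arm_command(
  moves=[
    {"wx": 0, "wy": 0, "wz": 0, "x": 0, "y": 0, "z": -0.15, "fingers": 0.2},
    {"wx": 0, "wy": 0, "wz": 0, "x": 0, "y": 0, "z": -0.4, "fingers": 0.2},
    {"wx": 0, "wy": 0, "wz": 0, "x": 0, "y": 0, "z": -0.5, "fingers": 0.2},
    {"wx": 0, "wy": 0, "wz": 0, "x": 0, "y": 0, "z": -0.5, "fingers": 0.2},
  ],
)

```text
time: 6.0
tcp_pos: [445.2, 13.5, 208.9]
tcp_rot: [0.782, 0.623, 0.0, 0.0]
ft_force: [-0.2, -0.7, 0.5]
opening: 30.1
```

```bash
python3 - <<'E'
from h import *
print(delta((646,-143.5,100)))
s=cap("side");A=cv2.resize(s["color"][190:335,235:345],None,fx=4,fy=4,interpolation=2);cv2.imwrite("pics/s1.png",A[...,::-1])
E
```

```text
{'tcp': [445.2, 13.5, 208.9], 'units': [-3.61, 7.69, 3.63], 'yaw': 1.346, 't': 6.0, 'F': [-0.2, -0.7, 0.5], 'open': 30.1}
```

View pics/s1.png

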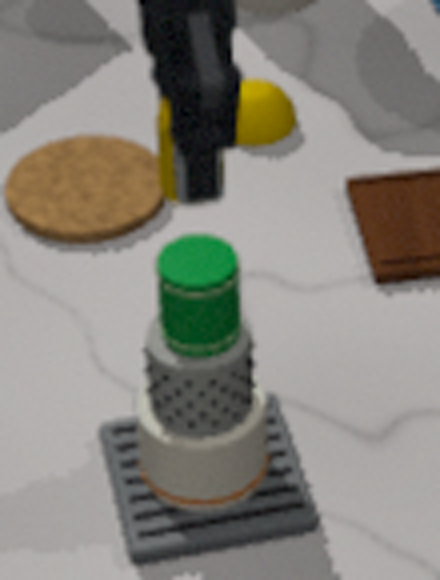

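Cone is in the fingers (crop 195,170), and the rest of the stack stands undisturbed. Next is the tile.

>>> arm_command(
  moves=[
    {"wx": 0, "wy": 0, "wz": 0, "x": -0.4, "y": 0.85, "z": 0, "fingers": 0.2},
    {"wx": 0, "wy": 0, "wz": 0, "x": -0.4, "y": 0.85, "z": 0, "fingers": 0.2},
    {"wx": 0, "wy": 0, "wz": 0, "x": -0.4, "y": 0.85, "z": 0, "fingers": 0.2},
    {"wx": 0, "wy": 0, "wz": 0, "x": -0.4, "y": 0.85, "z": 0, "fingers": 0.2},
    {"wx": 0, "wy": 0, "wz": 0, "x": -0.4, "y": 0.85, "z": 0.4, "fingers": 0.2},
    {"wx": 0, "wy": 0, "wz": 0, "x": -0.4, "y": 0.85, "z": 0.7, "fingers": 0.2},
    {"wx": 0, "wy": 0, "wz": 0, "x": -0.4, "y": 0.85, "z": 0.7, "fingers": 0.2},
    {"wx": 0, "wy": 0, "wz": 0, "x": -0.4, "y": 0.85, "z": 0.7, "fingers": 0.2},
    {"wx": 0, "wy": 0, "wz": 0, "x": -0.4, "y": 0.85, "z": 0.7, "fingers": 0.2},
    {"wx": 0, "wy": 0, "wz": 0, "x": 0, "y": 0, "z": 0.7, "fingers": 0.2},
    {"wx": 0, "wy": 0, "wz": 0, "x": 0, "y": 0, "z": 0.7, "fingers": 0.2},
    {"wx": 0, "wy": 0, "wz": 0, "x": 0, "y": 0, "z": 0.4, "fingers": 0.2},
    {"wx": 0, "wy": 0, "wz": 0, "x": 0, "y": 0, "z": 0, "fingers": 0.2},
    {"wx": 0, "wy": 0, "wz": 0, "x": 0, "y": 0, "z": 0, "fingers": 0.2},
  ],
)

```text
time: 7.8
tcp_pos: [645.2, -142.8, 58.5]
tcp_rot: [0.782, 0.623, 0.001, 0.0]
ft_force: [-0.4, 0.1, 0.2]
opening: 30.2
```

```bash
python3 - <<'E'
from h import *
print(delta((646,-143.5,16)))
w=cap("wrist","w3")
k=blob(w,(98,80,30),(122,255,255),(100,100,540,480))
P=np.array([plane(w,*p[0],10,True)[:2] for p in k],np.float32).reshape(-1,1,2);print(cv2.minAreaRect(P))
E
```

```text
{'tcp': [645.2, -142.8, 58.5], 'units': [-0.02, 0.03, 1.42], 'yaw': 1.346, 't': 7.8, 'F': [-0.4, 0.1, 0.2], 'open': 30.2}
((648.2577514648438, -138.45611572265625), (98.5489273071289, 98.94740295410156), 85.73751831054688)
```

View pics/w3.png

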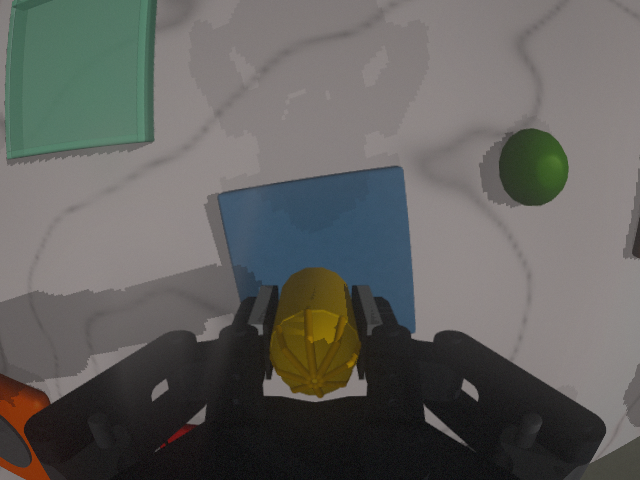

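Cone upright over the tile (tile px 315,260); tile centre is (646..648, -138..-146) across three cameras, and the TCP is in the middle of that. Lowering it.

>>> arm_command(
  moves=[
    {"wx": 0, "wy": 0, "wz": 0, "x": 0, "y": 0.04, "z": 0.5, "fingers": 0.2},
    {"wx": 0, "wy": 0, "wz": 0, "x": 0, "y": 0, "z": 0.5, "fingers": 0.2},
    {"wx": 0, "wy": 0, "wz": 0, "x": 0, "y": 0, "z": 0.25, "fingers": 0.2},
    {"wx": 0, "wy": 0, "wz": 0, "x": 0, "y": 0, "z": 0.1, "fingers": 0.2},
    {"wx": 0, "wy": 0, "wz": 0, "x": 0, "y": 0, "z": 0.04, "fingers": 0.2},
    {"wx": 0, "wy": 0, "wz": 0, "x": 0, "y": 0, "z": 0, "fingers": 0.2},
    {"wx": 0, "wy": 0, "wz": 0, "x": 0, "y": 0, "z": 0, "fingers": 0.2},
  ],
)

```text
time: 8.72
tcp_pos: [646.1, -143.2, 16.3]
tcp_rot: [0.782, 0.623, 0.0, 0.0]
ft_force: [0.1, 0.9, -0.4]
opening: 30.4
```

>>> arm_command(
  moves=[
    {"wx": 0, "wy": 0, "wz": 0, "x": 0, "y": 0, "z": 0.04, "fingers": 0.2},
    {"wx": 0, "wy": 0, "wz": 0, "x": 0, "y": 0, "z": 0, "fingers": 0.2},
    {"wx": 0, "wy": 0, "wz": 0, "x": 0, "y": 0, "z": 0, "fingers": 0.2},
  ],
)

```text
time: 9.1
tcp_pos: [646.2, -143.3, 15.7]
tcp_rot: [0.782, 0.623, 0.0, 0.0]
ft_force: [-1.8, -0.3, 6.0]
opening: 30.5
```

>>> arm_command(
  moves=[
    {"wx": 0, "wy": 0, "wz": 0, "x": 0, "y": 0, "z": 0, "fingers": 0.42},
    {"wx": 0, "wy": 0, "wz": 0, "x": 0, "y": 0, "z": 0, "fingers": 0.55},
    {"wx": 0, "wy": 0, "wz": 0, "x": 0, "y": 0, "z": 0, "fingers": 0.8},
    {"wx": 0, "wy": 0, "wz": 0, "x": 0, "y": 0, "z": 0, "fingers": 1},
    {"wx": 0, "wy": 0, "wz": 0, "x": 0, "y": 0, "z": 0, "fingers": 1},
    {"wx": 0, "wy": 0, "wz": 0, "x": 0, "y": 0, "z": -0.5, "fingers": 1},
    {"wx": 0, "wy": 0, "wz": 0, "x": 0, "y": 0, "z": -0.8, "fingers": 1},
    {"wx": 0, "wy": 0, "wz": 0, "x": 0, "y": 0, "z": -1, "fingers": 1},
    {"wx": 0, "wy": 0, "wz": 0, "x": 0, "y": 0, "z": -1, "fingers": 1},
    {"wx": 0, "wy": 0, "wz": 0, "x": 0, "y": 0, "z": -1, "fingers": 1},
    {"wx": 0, "wy": 0, "wz": 0, "x": 0.4, "y": -0.85, "z": -1, "fingers": 1},
    {"wx": 0, "wy": 0, "wz": 0, "x": 0.4, "y": -0.85, "z": -1, "fingers": 1},
    {"wx": 0, "wy": 0, "wz": 0, "x": 0.4, "y": -0.85, "z": -0.5, "fingers": 1},
    {"wx": 0, "wy": 0, "wz": 0, "x": 0.4, "y": -0.85, "z": 0, "fingers": 1},
    {"wx": 0, "wy": 0, "wz": 0, "x": 0.4, "y": -0.85, "z": 0, "fingers": 1},
    {"wx": 0, "wy": 0, "wz": 0, "x": 0, "y": 0, "z": 0, "fingers": 1},
  ],
)

```text
time: 11.1
tcp_pos: [534.1, -55.0, 220.5]
tcp_rot: [0.781, 0.624, 0.001, -0.0]
ft_force: [-0.4, -0.9, 0.3]
opening: 85.6
```

```bash
python3 - <<'E'
from h import *
t=cap("top");s=cap("side")
def c(cam,lo,hi,b):
    (x,y),r=cv2.minEnclosingCircle(blob(cam,lo,hi,b));return x,y,r
Y=((18,100,60),(36,255,255))
a=c(t,*Y,(355,160,410,215));b=blob(s,*Y,(375,250,440,350));x,y,w,h=cv2.boundingRect(b);print(a,(x,y,w,h))
print("cone T z52",plane(t,a[0],a[1],52).round(1))
M=cv2.moments(b);print("S z39",plane(s,M["m10"]/M["m00"],M["m01"]/M["m00"],39).round(1))
cv2.imwrite("pics/s2.png",np.hstack([cv2.resize(s["color"][225:365,240:450],None,fx=2.5,fy=2.5),cv2.resize(t["color"][150:290,340:420],None,fx=2.5,fy=2.5)])[...,::-1])
# seed cup: top
g=blob(t,(40,100,40),(80,255,255),(300,250,335,290));(u,v),r=cv2.minEnclosingCircle(g);print("cup T z156",plane(t,u,v,156).round(1),r)
g=blob(s,(40,100,40),(80,255,255),(270,235,300,285));print(cv2.boundingRect(g));M=cv2.moments(g)
print("cup S z133",plane(s,M["m10"]/M["m00"],M["m01"]/M["m00"],133).round(1))
print(delta((445,12,114)))
E
```

```text
(383.5, 185.5, 4.743516445159912) (401, 305, 17, 27)
cone T z52 [ 648.9 -146.5   52. ]
S z39 [ 644.1 -149.8   39. ]
cup T z156 [445.6  12.1 156. ] 8.335182189941406
(276, 250, 20, 30)
cup S z133 [448.5  12.4 133. ]
{'tcp': [535.7, -56.6, 220.3], 'units': [1.55, -3.47, 3.54], 'yaw': 1.346, 't': 11.2, 'F': [1.3, -0.1, -0.2], 'open': 85.2}
```

View pics/s2.png

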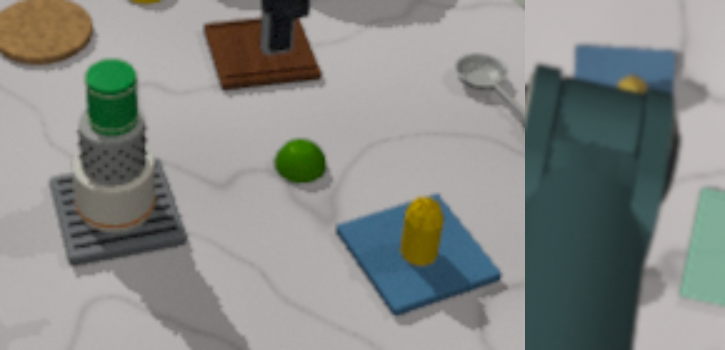

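Cone stands upright on the blue tile, about 4 mm off its middle in the side view (crop 422,230). Seed cup at (446,12). Now fetching it.

>>> arm_command(
  moves=[
    {"wx": 0, "wy": 0, "wz": 0, "x": 0.39, "y": -0.86, "z": 0, "fingers": 1},
    {"wx": 0, "wy": 0, "wz": 0, "x": 0.39, "y": -0.86, "z": 0, "fingers": 1},
    {"wx": 0, "wy": 0, "wz": 0, "x": 0.39, "y": -0.86, "z": 0, "fingers": 1},
    {"wx": 0, "wy": 0, "wz": 0, "x": 0.39, "y": -0.84, "z": 0, "fingers": 1},
    {"wx": 0, "wy": 0, "wz": 0, "x": 0, "y": 0, "z": 0.5, "fingers": 1},
    {"wx": 0, "wy": 0, "wz": 0, "x": 0, "y": 0, "z": 0.7, "fingers": 1},
    {"wx": 0, "wy": 0, "wz": 0, "x": 0, "y": 0, "z": 0.7, "fingers": 1},
    {"wx": 0, "wy": 0, "wz": 0, "x": 0, "y": 0, "z": 0.7, "fingers": 1},
    {"wx": 0, "wy": 0, "wz": 0, "x": 0, "y": 0, "z": 0.7, "fingers": 1},
    {"wx": 0, "wy": 0, "wz": 0, "x": 0, "y": 0, "z": 0.29, "fingers": 1},
    {"wx": 0, "wy": 0, "wz": 0, "x": 0, "y": 0, "z": 0, "fingers": 0.7},
    {"wx": 0, "wy": 0, "wz": 0, "x": 0, "y": 0, "z": 0, "fingers": 0.6},
  ],
)

```text
time: 12.7
tcp_pos: [446.1, 11.9, 111.5]
tcp_rot: [0.782, 0.623, 0.001, 0.0]
ft_force: [0.1, 0.5, 0.5]
opening: 52.0
```

>>> arm_command(
  moves=[
    {"wx": 0, "wy": 0, "wz": 0, "x": 0, "y": 0, "z": -0.03, "fingers": 0.5},
    {"wx": 0, "wy": 0, "wz": 0, "x": 0, "y": 0, "z": 0, "fingers": 0.4},
    {"wx": 0, "wy": 0, "wz": 0, "x": 0, "y": 0, "z": 0, "fingers": 0.3},
    {"wx": 0, "wy": 0, "wz": 0, "x": 0, "y": 0, "z": 0, "fingers": 0.3},
    {"wx": 0, "wy": 0, "wz": 0, "x": 0, "y": 0, "z": 0, "fingers": 0.3},
    {"wx": 0, "wy": 0, "wz": 0, "x": 0, "y": 0, "z": -0.15, "fingers": 0.3},
    {"wx": 0, "wy": 0, "wz": 0, "x": 0, "y": 0, "z": -0.4, "fingers": 0.3},
    {"wx": 0, "wy": 0, "wz": 0, "x": 0, "y": 0, "z": -0.6, "fingers": 0.3},
    {"wx": 0, "wy": 0, "wz": 0, "x": 0, "y": 0, "z": -0.6, "fingers": 0.3},
  ],
  newtons=30,
)

```text
time: 13.82
tcp_pos: [445.3, 12.1, 165.5]
tcp_rot: [0.782, 0.623, 0.0, 0.0]
ft_force: [0.1, 0.2, 0.1]
opening: 40.5
```

```bash
python3 - <<'E'
from h import *
print(delta((662.3,146.5,60)))
s=cap("side");A=cv2.resize(s["color"][190:335,235:345],None,fx=3,fy=3,interpolation=2);cv2.imwrite("pics/s3.png",A[...,::-1])
g=blob(s,(40,100,40),(80,255,255),(260,190,310,285));print(cv2.boundingRect(g),cv2.contourArea(g))
E
```

```text
{'tcp': [445.3, 12.1, 165.5], 'units': [5.98, 6.05, 3.52], 'yaw': 1.346, 't': 13.82, 'F': [0.1, 0.2, 0.1], 'open': 40.5}
(274, 233, 8, 27) 113.5
```

>>> arm_command(
  moves=[
    {"wx": 0, "wy": 0, "wz": 0, "x": 0.85, "y": 0.86, "z": 0, "fingers": 0.3},
    {"wx": 0, "wy": 0, "wz": 0, "x": 0.85, "y": 0.86, "z": 0, "fingers": 0.3},
    {"wx": 0, "wy": 0, "wz": 0, "x": 0.85, "y": 0.86, "z": 0, "fingers": 0.3},
    {"wx": 0, "wy": 0, "wz": 0, "x": 0.85, "y": 0.86, "z": 0, "fingers": 0.3},
    {"wx": 0, "wy": 0, "wz": 0, "x": 0.85, "y": 0.86, "z": 0.4, "fingers": 0.3},
    {"wx": 0, "wy": 0, "wz": 0, "x": 0.85, "y": 0.86, "z": 0.7, "fingers": 0.3},
    {"wx": 0, "wy": 0, "wz": 0, "x": 0.88, "y": 0.89, "z": 0.7, "fingers": 0.3},
    {"wx": 0, "wy": 0, "wz": 0, "x": 0, "y": 0, "z": 0.7, "fingers": 0.3},
    {"wx": 0, "wy": 0, "wz": 0, "x": 0, "y": 0, "z": 0.7, "fingers": 0.3},
    {"wx": 0, "wy": 0, "wz": 0, "x": 0, "y": 0, "z": 0.3, "fingers": 0.3},
    {"wx": 0, "wy": 0, "wz": 0, "x": 0, "y": 0, "z": 0, "fingers": 0.3},
    {"wx": 0, "wy": 0, "wz": 0, "x": 0, "y": 0, "z": 0, "fingers": 0.3},
  ],
)

```text
time: 15.38
tcp_pos: [662.8, 146.5, 60.5]
tcp_rot: [0.782, 0.623, 0.001, 0.0]
ft_force: [1.1, 0.5, -0.8]
opening: 40.3
```

```bash
python3 - <<'E'
from h import *
print(delta((662.3,146.5,15)))
w=cap("wrist","w4")
k=blob(w,(0,60,10),(18,255,150),(130,120,500,400))
P=np.array([plane(w,*p[0],10,True)[:2] for p in k],np.float32).reshape(-1,1,2);print(cv2.minAreaRect(P))
E
```

```text
{'tcp': [662.8, 146.5, 60.5], 'units': [-0.0, -0.02, 1.52], 'yaw': 1.346, 't': 15.38, 'F': [1.1, 0.5, -0.8], 'open': 40.3}
((652.9306640625, 156.96875), (98.491455078125, 75.49913024902344), 73.2467269897461)
```

View pics/w4.png

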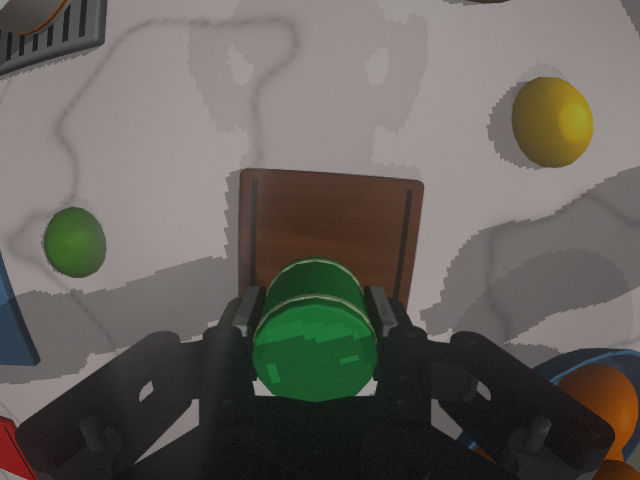

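Wrist view: the cup's axis is at column 315 and the board's middle at about column 326, so the true board centre is near (664,152). A check against the placed cone shows the top and side cameras reading 4–6 mm low in y; the wrist view agrees with the robot frame. I'll correct by 5.5 mm and lower.

>>> arm_command(
  moves=[
    {"wx": 0, "wy": 0, "wz": 0, "x": 0.19, "y": 0, "z": 0.4, "fingers": 0.3},
    {"wx": 0, "wy": 0, "wz": 0, "x": 0, "y": 0, "z": 0.6, "fingers": 0.3},
    {"wx": 0, "wy": 0, "wz": 0, "x": 0, "y": 0, "z": 0.3, "fingers": 0.3},
    {"wx": 0, "wy": 0, "wz": 0, "x": 0, "y": 0, "z": 0.1, "fingers": 0.3},
    {"wx": 0, "wy": 0, "wz": 0, "x": 0, "y": 0, "z": 0.08, "fingers": 0.3},
    {"wx": 0, "wy": 0, "wz": 0, "x": 0, "y": 0, "z": 0, "fingers": 0.3},
    {"wx": 0, "wy": 0, "wz": 0, "x": 0, "y": 0, "z": 0, "fingers": 0.3},
  ],
)

```text
time: 16.3
tcp_pos: [663.8, 152.3, 15.4]
tcp_rot: [0.782, 0.623, 0.0, 0.0]
ft_force: [0.4, 0.4, 0.2]
opening: 40.6
```

>>> arm_command(
  moves=[
    {"wx": 0, "wy": 0, "wz": 0, "x": 0, "y": 0, "z": 0.04, "fingers": 0.3},
    {"wx": 0, "wy": 0, "wz": 0, "x": 0, "y": 0, "z": 0, "fingers": 0.3},
    {"wx": 0, "wy": 0, "wz": 0, "x": 0, "y": 0, "z": 0, "fingers": 0.3},
  ],
)

```text
time: 16.68
tcp_pos: [663.9, 152.3, 14.8]
tcp_rot: [0.782, 0.623, 0.0, 0.0]
ft_force: [-2.2, 0.7, 5.5]
opening: 40.2
```

>>> arm_command(
  moves=[
    {"wx": 0, "wy": 0, "wz": 0, "x": 0, "y": 0, "z": 0, "fingers": 0.55},
    {"wx": 0, "wy": 0, "wz": 0, "x": 0, "y": 0, "z": 0, "fingers": 0.7},
    {"wx": 0, "wy": 0, "wz": 0, "x": 0, "y": 0, "z": 0, "fingers": 0.85},
    {"wx": 0, "wy": 0, "wz": 0, "x": 0, "y": 0, "z": 0, "fingers": 1},
    {"wx": 0, "wy": 0, "wz": 0, "x": 0, "y": 0, "z": 0, "fingers": 1},
    {"wx": 0, "wy": 0, "wz": 0, "x": 0, "y": 0, "z": -0.5, "fingers": 1},
    {"wx": 0, "wy": 0, "wz": 0, "x": 0, "y": 0, "z": -0.8, "fingers": 1},
    {"wx": 0, "wy": 0, "wz": 0, "x": 0, "y": 0, "z": -1, "fingers": 1},
    {"wx": 0, "wy": 0, "wz": 0, "x": 0, "y": 0, "z": -1, "fingers": 1},
    {"wx": 0, "wy": 0, "wz": 0, "x": -0.88, "y": -0.87, "z": -1, "fingers": 1},
    {"wx": 0, "wy": 0, "wz": 0, "x": -0.88, "y": -0.87, "z": -1, "fingers": 1},
    {"wx": 0, "wy": 0, "wz": 0, "x": -0.88, "y": -0.87, "z": 0, "fingers": 1},
    {"wx": 0, "wy": 0, "wz": 0, "x": -0.88, "y": -0.87, "z": 0, "fingers": 1},
    {"wx": 0, "wy": 0, "wz": 0, "x": -0.88, "y": -0.87, "z": 0, "fingers": 1},
    {"wx": 0, "wy": 0, "wz": 0, "x": -0.88, "y": -0.87, "z": 0, "fingers": 1},
    {"wx": 0, "wy": 0, "wz": 0, "x": 0, "y": 0, "z": 0, "fingers": 1},
    {"wx": 0, "wy": 0, "wz": 0, "x": 0, "y": 0, "z": 0, "fingers": 1},
  ],
)

```text
time: 18.8
tcp_pos: [476.8, 33.2, 174.3]
tcp_rot: [0.782, 0.623, 0.002, 0.0]
ft_force: [0.2, 0.0, -1.3]
opening: 85.4
```

```bash
python3 - <<'E'
from h import *
print(delta((446,15,65)))
s=cap("side");w=cap("wrist")
g=blob(s,(40,100,40),(80,255,255),(315,200,375,265));x,y,W,H=cv2.boundingRect(g);print("seedcup S px",(x,y,W,H),"z34",plane(s,x+W/2,y+H/2,34).round(1))
cv2.imwrite("pics/m5.png",np.hstack([cv2.resize(s["color"][180:340,230:440],None,fx=1.6,fy=1.6),cv2.resize(w["color"][80:400,120:560],None,fx=.8,fy=.8)])[...,::-1])
E
```

```text
{'tcp': [476.8, 33.2, 174.3], 'units': [-0.83, -0.88, 3.64], 'yaw': 1.346, 't': 18.8, 'F': [0.2, 0.0, -1.3], 'open': 85.4}
seedcup S px (337, 225, 17, 25) z34 [664.  145.1  34. ]
```

View pics/m5.png

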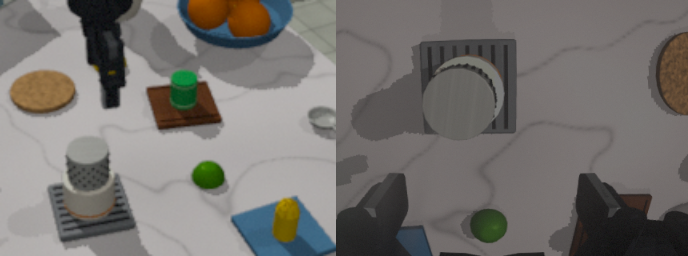

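Side: seed cup upright on the board (about 2 mm off in side-relative terms), cone still up. Wrist: the strainer's top disc is centred at full-image px (274,206). Measuring that against height 108.

```bash
python3 - <<'E'
from h import *
w=cap("wrist")
for d in((0,0),(46,0),(-46,0),(0,46)):print(plane(w,274+d[0],206+d[1],108,True).round(1))
t=cap("top");e=plane(t,318,270,108);print(e)
E
```

```text
[442.5  17.3 108. ]
[448.4  43.  108. ]
[436.3  -8.9 108. ]
[469.2  10.5 108. ]
[446.77312098  13.96817527 108.        ]
```

>>> arm_command(
  moves=[
    {"wx": 0, "wy": 0, "wz": 0, "x": -0.4, "y": -0.46, "z": 0, "fingers": 1},
    {"wx": 0, "wy": 0, "wz": 0, "x": -0.4, "y": -0.46, "z": 0, "fingers": 1},
    {"wx": 0, "wy": 0, "wz": 0, "x": 0, "y": 0, "z": 0.6, "fingers": 1},
    {"wx": 0, "wy": 0, "wz": 0, "x": 0, "y": 0, "z": 0.7, "fingers": 1},
    {"wx": 0, "wy": 0, "wz": 0, "x": 0, "y": 0, "z": 0.7, "fingers": 1},
    {"wx": 0, "wy": 0, "wz": 0, "x": 0, "y": 0, "z": 0.7, "fingers": 1},
    {"wx": 0, "wy": 0, "wz": 0, "x": 0, "y": 0, "z": 0.7, "fingers": 1},
    {"wx": 0, "wy": 0, "wz": 0, "x": 0, "y": 0, "z": 0.3, "fingers": 1},
    {"wx": 0, "wy": 0, "wz": 0, "x": 0, "y": 0, "z": 0, "fingers": 0.8},
    {"wx": 0, "wy": 0, "wz": 0, "x": 0, "y": 0, "z": 0, "fingers": 0.75},
  ],
)

```text
time: 20.25
tcp_pos: [443.6, 15.3, 62.5]
tcp_rot: [0.782, 0.623, 0.001, 0.0]
ft_force: [-0.2, 0.1, 0.2]
opening: 64.1
```

>>> arm_command(
  moves=[
    {"wx": 0, "wy": 0, "wz": 0, "x": 0, "y": 0, "z": 0, "fingers": 0.65},
    {"wx": 0, "wy": 0, "wz": 0, "x": 0, "y": 0, "z": 0, "fingers": 0.55},
    {"wx": 0, "wy": 0, "wz": 0, "x": 0, "y": 0, "z": 0, "fingers": 0.4},
    {"wx": 0, "wy": 0, "wz": 0, "x": 0, "y": 0, "z": 0, "fingers": 0.4},
    {"wx": 0, "wy": 0, "wz": 0, "x": 0, "y": 0, "z": 0, "fingers": 0.4},
    {"wx": 0, "wy": 0, "wz": 0, "x": 0, "y": 0, "z": -0.15, "fingers": 0.4},
    {"wx": 0, "wy": 0, "wz": 0, "x": 0, "y": 0, "z": -0.4, "fingers": 0.4},
    {"wx": 0, "wy": 0, "wz": 0, "x": 0, "y": 0, "z": -0.6, "fingers": 0.4},
    {"wx": 0, "wy": 0, "wz": 0, "x": 0, "y": 0, "z": -0.6, "fingers": 0.4},
  ],
  newtons=40,
)

```text
time: 21.38
tcp_pos: [443.2, 15.4, 115.4]
tcp_rot: [0.782, 0.623, 0.0, 0.0]
ft_force: [0.8, 0.0, -2.4]
opening: 52.8
```

```bash
python3 - <<'E'
from h import *
print(delta((490.5,-255,90)))
E
```

```text
{'tcp': [443.2, 15.4, 115.4], 'units': [-8.43, 3.55, 0.85], 'yaw': 1.346, 't': 21.38, 'F': [0.8, 0.0, -2.4], 'open': 52.8}
```

>>> arm_command(
  moves=[
    {"wx": 0, "wy": 0, "wz": 0, "x": -0.84, "y": 0.35, "z": 0, "fingers": 0.4},
    {"wx": 0, "wy": 0, "wz": 0, "x": -0.84, "y": 0.35, "z": 0, "fingers": 0.4},
    {"wx": 0, "wy": 0, "wz": 0, "x": -0.84, "y": 0.35, "z": 0, "fingers": 0.4},
    {"wx": 0, "wy": 0, "wz": 0, "x": -0.84, "y": 0.35, "z": 0, "fingers": 0.4},
    {"wx": 0, "wy": 0, "wz": 0, "x": -0.84, "y": 0.35, "z": 0, "fingers": 0.4},
    {"wx": 0, "wy": 0, "wz": 0, "x": -0.84, "y": 0.36, "z": 0, "fingers": 0.4},
    {"wx": 0, "wy": 0, "wz": 0, "x": -0.84, "y": 0.36, "z": 0.2, "fingers": 0.4},
    {"wx": 0, "wy": 0, "wz": 0, "x": -0.84, "y": 0.36, "z": 0.4, "fingers": 0.4},
    {"wx": 0, "wy": 0, "wz": 0, "x": -0.84, "y": 0.36, "z": 0.4, "fingers": 0.4},
    {"wx": 0, "wy": 0, "wz": 0, "x": -0.84, "y": 0.36, "z": 0.4, "fingers": 0.4},
    {"wx": 0, "wy": 0, "wz": 0, "x": 0, "y": 0, "z": 0.1, "fingers": 0.4},
    {"wx": 0, "wy": 0, "wz": 0, "x": 0, "y": 0, "z": 0, "fingers": 0.4},
    {"wx": 0, "wy": 0, "wz": 0, "x": 0, "y": 0, "z": 0, "fingers": 0.4},
  ],
)

```text
time: 23.0
tcp_pos: [491.2, -252.8, 69.7]
tcp_rot: [0.782, 0.624, 0.0, -0.0]
ft_force: [1.1, 0.1, -1.4]
opening: 53.3
```

```bash
python3 - <<'E'
from h import *
print(delta((490.5,-255,14)))
w=cap("wrist","w5")
k=blob(w,(65,40,30),(95,255,255),(100,80,540,420))
P=np.array([plane(w,*p[0],14,True)[:2] for p in k],np.float32).reshape(-1,1,2);print(cv2.minAreaRect(P),cv2.boundingRect(k))
E
```

```text
{'tcp': [491.2, -252.8, 69.7], 'units': [-0.08, -0.01, 1.86], 'yaw': 1.347, 't': 23.0, 'F': [1.1, 0.1, -1.4], 'open': 53.3}
((475.9818420410156, -253.01434326171875), (109.69131469726562, 79.63922119140625), 77.06517791748047) (209, 164, 200, 137)
```

View pics/w5.png

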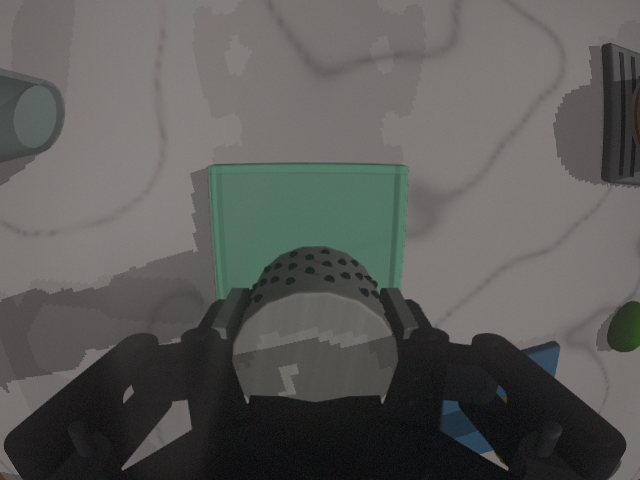

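Wrist: the dish far edge runs from column 209 to 408 (mid 308) against the strainer axis at 315, so the centre is about (490.8,-256.4). I'll shift 3 mm and lower.

>>> arm_command(
  moves=[
    {"wx": 0, "wy": 0, "wz": 0, "x": -0.1, "y": 0, "z": 0.5, "fingers": 0.4},
    {"wx": 0, "wy": 0, "wz": 0, "x": 0, "y": 0, "z": 0.6, "fingers": 0.4},
    {"wx": 0, "wy": 0, "wz": 0, "x": 0, "y": 0, "z": 0.5, "fingers": 0.4},
    {"wx": 0, "wy": 0, "wz": 0, "x": 0, "y": 0, "z": 0.18, "fingers": 0.4},
    {"wx": 0, "wy": 0, "wz": 0, "x": 0, "y": 0, "z": 0.06, "fingers": 0.4},
    {"wx": 0, "wy": 0, "wz": 0, "x": 0, "y": 0, "z": 0, "fingers": 0.4},
    {"wx": 0, "wy": 0, "wz": 0, "x": 0, "y": 0, "z": 0, "fingers": 0.4},
  ],
)

```text
time: 23.92
tcp_pos: [490.6, -257.0, 14.6]
tcp_rot: [0.782, 0.623, 0.0, 0.0]
ft_force: [-0.8, -0.5, -1.0]
opening: 53.4
```

>>> arm_command(
  moves=[
    {"wx": 0, "wy": 0, "wz": 0, "x": 0, "y": 0, "z": 0.04, "fingers": 0.4},
    {"wx": 0, "wy": 0, "wz": 0, "x": 0, "y": 0, "z": 0, "fingers": 0.4},
    {"wx": 0, "wy": 0, "wz": 0, "x": 0, "y": 0, "z": 0.03, "fingers": 0.4},
    {"wx": 0, "wy": 0, "wz": 0, "x": 0, "y": 0, "z": 0, "fingers": 0.4},
    {"wx": 0, "wy": 0, "wz": 0, "x": 0, "y": 0, "z": 0, "fingers": 0.4},
  ],
)

```text
time: 24.55
tcp_pos: [490.4, -256.9, 12.7]
tcp_rot: [0.782, 0.623, 0.0, 0.0]
ft_force: [-1.0, 0.9, 4.3]
opening: 53.4
```

>>> arm_command(
  moves=[
    {"wx": 0, "wy": 0, "wz": 0, "x": 0, "y": 0, "z": 0, "fingers": 0.68},
    {"wx": 0, "wy": 0, "wz": 0, "x": 0, "y": 0, "z": 0, "fingers": 0.8},
    {"wx": 0, "wy": 0, "wz": 0, "x": 0, "y": 0, "z": 0, "fingers": 0.9},
    {"wx": 0, "wy": 0, "wz": 0, "x": 0, "y": 0, "z": 0, "fingers": 1},
    {"wx": 0, "wy": 0, "wz": 0, "x": 0, "y": 0, "z": -0.3, "fingers": 1},
    {"wx": 0, "wy": 0, "wz": 0, "x": 0, "y": 0, "z": -0.7, "fingers": 1},
    {"wx": 0, "wy": 0, "wz": 0, "x": 0, "y": 0, "z": -1, "fingers": 1},
    {"wx": 0, "wy": 0, "wz": 0, "x": 0, "y": 0, "z": -1, "fingers": 1},
    {"wx": 0, "wy": 0, "wz": 0, "x": 0.85, "y": -0.35, "z": -1, "fingers": 1},
    {"wx": 0, "wy": 0, "wz": 0, "x": 0.85, "y": -0.35, "z": -0.6, "fingers": 1},
    {"wx": 0, "wy": 0, "wz": 0, "x": 0.85, "y": -0.35, "z": 0, "fingers": 1},
    {"wx": 0, "wy": 0, "wz": 0, "x": 0.85, "y": -0.35, "z": 0, "fingers": 1},
    {"wx": 0, "wy": 0, "wz": 0, "x": 0.85, "y": -0.35, "z": 0, "fingers": 1},
    {"wx": 0, "wy": 0, "wz": 0, "x": 0.85, "y": -0.35, "z": 0, "fingers": 1},
    {"wx": 0, "wy": 0, "wz": 0, "x": 0.85, "y": -0.35, "z": 0, "fingers": 1},
    {"wx": 0, "wy": 0, "wz": 0, "x": 0.85, "y": -0.35, "z": 0, "fingers": 1},
    {"wx": 0, "wy": 0, "wz": 0, "x": 0.85, "y": -0.2, "z": 0, "fingers": 1},
    {"wx": 0, "wy": 0, "wz": 0, "x": 0.85, "y": 0, "z": 0, "fingers": 1},
    {"wx": 0, "wy": 0, "wz": 0, "x": 0, "y": 0, "z": 0, "fingers": 1},
    {"wx": 0, "wy": 0, "wz": 0, "x": 0, "y": 0, "z": 0, "fingers": 1},
  ],
)

```text
time: 27.05
tcp_pos: [459.3, 11.0, 150.3]
tcp_rot: [0.782, 0.623, 0.0, 0.0]
ft_force: [0.3, -0.6, -0.2]
opening: 85.3
```

```bash
python3 - <<'E'
from h import *
print(delta((446,15,25)))
s=cap("side");w=cap("wrist")
cv2.imwrite("pics/m6.png",np.hstack([cv2.resize(s["color"][180:440,240:450],None,fx=1.5,fy=1.5),cv2.resize(w["color"][60:450,100:560],None,fx=1,fy=1)])[...,::-1])
E
```

```text
{'tcp': [459.3, 11.0, 150.3], 'units': [0.03, -0.46, 4.18], 'yaw': 1.345, 't': 27.05, 'F': [0.3, -0.6, -0.2], 'open': 85.3}
```

View pics/m6.png

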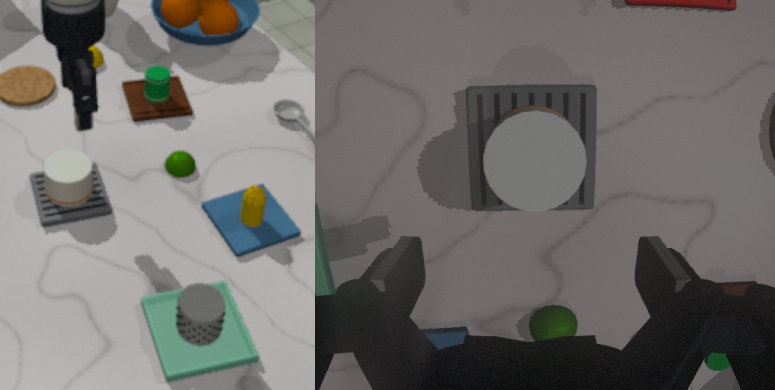

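Side: strainer upright in the dish, cone and seed cup still standing. Wrist: white cup top disc centred at full px (320,219), radius about 52.

```bash
python3 - <<'E'
from h import *
w=cap("wrist")
k=blob(w,(0,0,125),(179,45,255),(258,155,382,282));(u,v),r=cv2.minEnclosingCircle(k);print(u,v,r)
for q in((u,v),(320,219)):
    p=plane(w,*q,60,True);s,M=st();print(p.round(1),"tool",((M.T@(p-s["tcp_pos"]))/30).round(2))
print(plane(w,372,219,60,True),plane(w,268,219,60,True))
E
```

```text
Traceback (most recent call last):
cv2.error: OpenCV(4.12.0) /io/opencv/modules/imgproc/src/shapedescr.cpp:201: error: (-215:Assertion failed) count >= 0 && (depth == CV_32F || depth == CV_32S) in function 'minEnclosingCircle'
```

```bash
python3 - <<'E'
from h import *
w=cap("wrist");s,M=st()
print(w["color"][219,320],w["color"][219,240])
g=cv2.medianBlur(cv2.cvtColor(w["color"],cv2.COLOR_RGB2GRAY),5)
c=cv2.HoughCircles(g[140:300,240:400],cv2.HOUGH_GRADIENT,1,50,param1=60,param2=12,minRadius=46,maxRadius=58);print(c)
for q in [(320,219)]+([(c[0,0,0]+240,c[0,0,1]+140)] if c is not None else []):
    p=plane(w,*q,60,True);print(p.round(1),"tool",((M.T@(p-s["tcp_pos"]))/30).round(2))
print(plane(w,372,219,60,True),plane(w,268,219,60,True))
E
```

```text
[121 121 118] [88 84 84]
[[[78.5 81.5 50.8]]]
[443.4  17.9  60. ] tool [ 0.11 -0.57  3.  ]
[444.8  16.6  60. ] tool [ 0.08 -0.51  3.  ]
[450.81499069  50.77081116  60.        ] [435.82099027 -14.70454174  60.        ]
```

>>> arm_command(
  moves=[
    {"wx": 0, "wy": 0, "wz": 0, "x": 0.1, "y": -0.54, "z": 0.5, "fingers": 1},
    {"wx": 0, "wy": 0, "wz": 0, "x": 0, "y": 0, "z": 0.8, "fingers": 1},
    {"wx": 0, "wy": 0, "wz": 0, "x": 0, "y": 0, "z": 0.8, "fingers": 1},
    {"wx": 0, "wy": 0, "wz": 0, "x": 0, "y": 0, "z": 0.7, "fingers": 1},
    {"wx": 0, "wy": 0, "wz": 0, "x": 0, "y": 0, "z": 0, "fingers": 1},
    {"wx": 0, "wy": 0, "wz": 0, "x": 0, "y": 0, "z": 0, "fingers": 1},
  ],
)

```text
time: 28.0
tcp_pos: [444.7, 17.9, 66.5]
tcp_rot: [0.782, 0.623, 0.0, 0.0]
ft_force: [-0.6, 0.1, -0.8]
opening: 85.2
```

```bash
python3 - <<'E'
from h import *
print(delta((444.3,17,14)))
w=cap("wrist");cv2.imwrite("pics/w7.png",w["color"][150:450,120:520][...,::-1])
E
```

```text
{'tcp': [444.7, 17.9, 66.5], 'units': [-0.03, -0.01, 1.75], 'yaw': 1.345, 't': 28.0, 'F': [-0.6, 0.1, -0.8], 'open': 85.2}
```

View pics/w7.png

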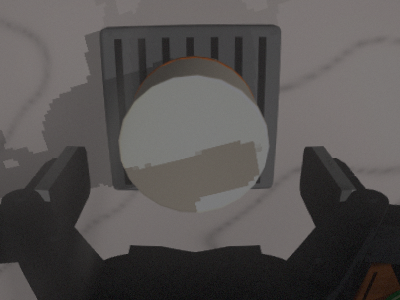

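Cup (crop column 195) is centred between the fingers (88 and 302). Descending slowly.

>>> arm_command(
  moves=[
    {"wx": 0, "wy": 0, "wz": 0, "x": 0, "y": 0, "z": 0.35, "fingers": 1},
    {"wx": 0, "wy": 0, "wz": 0, "x": 0, "y": 0, "z": 0.35, "fingers": 1},
    {"wx": 0, "wy": 0, "wz": 0, "x": 0, "y": 0, "z": 0.35, "fingers": 1},
    {"wx": 0, "wy": 0, "wz": 0, "x": 0, "y": 0, "z": 0.35, "fingers": 1},
    {"wx": 0, "wy": 0, "wz": 0, "x": 0, "y": 0, "z": 0.33, "fingers": 1},
    {"wx": 0, "wy": 0, "wz": 0, "x": 0, "y": 0, "z": 0, "fingers": 1},
    {"wx": 0, "wy": 0, "wz": 0, "x": 0, "y": 0, "z": 0, "fingers": 0.9},
    {"wx": 0, "wy": 0, "wz": 0, "x": 0, "y": 0, "z": 0, "fingers": 0.8},
    {"wx": 0, "wy": 0, "wz": 0, "x": 0, "y": 0, "z": 0, "fingers": 0.65},
    {"wx": 0, "wy": 0, "wz": 0, "x": 0, "y": 0, "z": 0, "fingers": 0.65},
    {"wx": 0, "wy": 0, "wz": 0, "x": 0, "y": 0, "z": 0, "fingers": 0.65},
  ],
  newtons=50,
)

```text
time: 29.42
tcp_pos: [444.5, 17.9, 14.7]
tcp_rot: [0.782, 0.623, 0.0, 0.0]
ft_force: [-1.8, -1.6, 6.2]
opening: 67.2
```

>>> arm_command(
  moves=[
    {"wx": 0, "wy": 0, "wz": 0, "x": 0, "y": 0, "z": -0.15, "fingers": 0.65},
    {"wx": 0, "wy": 0, "wz": 0, "x": 0, "y": 0, "z": -0.4, "fingers": 0.65},
    {"wx": 0, "wy": 0, "wz": 0, "x": 0, "y": 0, "z": -0.6, "fingers": 0.65},
    {"wx": 0, "wy": 0, "wz": 0, "x": 0, "y": 0, "z": -0.6, "fingers": 0.65},
  ],
)

```text
time: 29.92
tcp_pos: [444.2, 18.4, 67.6]
tcp_rot: [0.782, 0.623, 0.0, -0.0]
ft_force: [0.3, 0.7, -3.3]
opening: 66.9
```

>>> arm_command(
  moves=[
    {"wx": 0, "wy": 0, "wz": 0, "x": 0.8, "y": -0.07, "z": 0, "fingers": 0.65},
    {"wx": 0, "wy": 0, "wz": 0, "x": 0.8, "y": -0.07, "z": 0, "fingers": 0.65},
    {"wx": 0, "wy": 0, "wz": 0, "x": 0.8, "y": -0.07, "z": 0, "fingers": 0.65},
    {"wx": 0, "wy": 0, "wz": 0, "x": 0.8, "y": -0.07, "z": 0, "fingers": 0.65},
    {"wx": 0, "wy": 0, "wz": 0, "x": 0.8, "y": -0.07, "z": 0, "fingers": 0.65},
    {"wx": 0, "wy": 0, "wz": 0, "x": 0.8, "y": -0.07, "z": 0, "fingers": 0.65},
    {"wx": 0, "wy": 0, "wz": 0, "x": 0.8, "y": -0.07, "z": 0, "fingers": 0.65},
    {"wx": 0, "wy": 0, "wz": 0, "x": 0.8, "y": -0.07, "z": 0, "fingers": 0.65},
    {"wx": 0, "wy": 0, "wz": 0, "x": 0.8, "y": -0.07, "z": 0, "fingers": 0.65},
    {"wx": 0, "wy": 0, "wz": 0, "x": 0.8, "y": -0.07, "z": 0, "fingers": 0.65},
    {"wx": 0, "wy": 0, "wz": 0, "x": 0.87, "y": -0.05, "z": 0, "fingers": 0.65},
    {"wx": 0, "wy": 0, "wz": 0, "x": 0, "y": 0, "z": 0, "fingers": 0.65},
    {"wx": 0, "wy": 0, "wz": 0, "x": 0, "y": 0, "z": 0, "fingers": 0.65},
  ],
)

```text
time: 31.55
tcp_pos: [481.4, 282.3, 66.6]
tcp_rot: [0.782, 0.623, -0.0, 0.0]
ft_force: [-0.9, -0.1, -2.7]
opening: 67.6
```

```bash
python3 - <<'E'
from h import *
print(delta((482.5,283.5,14)))
w=cap("wrist","w8")
k=blob(w,(5,60,30),(25,255,230),(150,80,500,330))
P=np.array([plane(w,*p[0],10,True)[:2] for p in k],np.float32)
s,M=st();T=(P-s["tcp_pos"][:2])@M[:2,:2]
print("tool x range",T[:,0].min(),T[:,0].max(),"y range",T[:,1].min(),T[:,1].max())
# circle fit with far half of contour
f=T[T[:,1]<-15];A=np.c_[2*f,np.ones(len(f))];q=np.linalg.lstsq(A,(f**2).sum(1),rcond=None)[0];print("fit",q[:2],np.sqrt(q[2]+q[0]**2+q[1]**2))
E
```

```text
{'tcp': [481.4, 282.3, 66.6], 'units': [0.05, 0.03, 1.75], 'yaw': 1.346, 't': 31.55, 'F': [-0.9, -0.1, -2.7], 'open': 67.6}
tool x range -49.53452417033874 52.96910360700847 y range -51.392035440924396 17.511899342443026
fit [  1.7128492  -20.18304275] 35.03909629402405
```

View pics/w8.png

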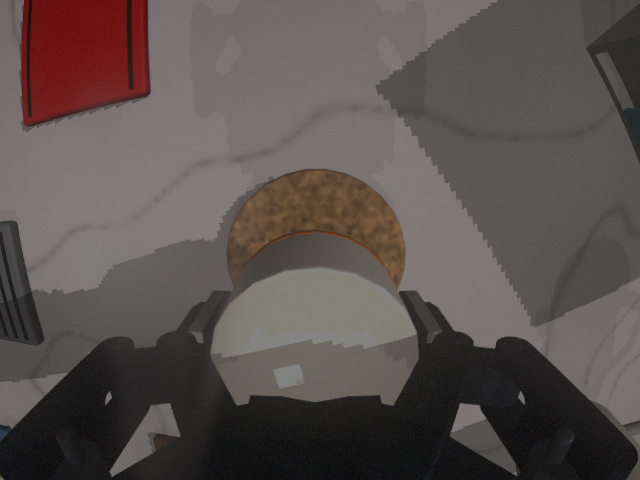

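The cork (px 316,250) extends ±51 mm around the tool axis in x and -51 mm at its far edge, so the cup is centred within about 2 mm. Lowering.

>>> arm_command(
  moves=[
    {"wx": 0, "wy": 0, "wz": 0, "x": 0.05, "y": 0.02, "z": 0.5, "fingers": 0.65},
    {"wx": 0, "wy": 0, "wz": 0, "x": 0, "y": 0, "z": 0.6, "fingers": 0.65},
    {"wx": 0, "wy": 0, "wz": 0, "x": 0, "y": 0, "z": 0.45, "fingers": 0.65},
    {"wx": 0, "wy": 0, "wz": 0, "x": 0, "y": 0, "z": 0.15, "fingers": 0.65},
    {"wx": 0, "wy": 0, "wz": 0, "x": 0, "y": 0, "z": 0.05, "fingers": 0.65},
    {"wx": 0, "wy": 0, "wz": 0, "x": 0, "y": 0, "z": 0.03, "fingers": 0.65},
    {"wx": 0, "wy": 0, "wz": 0, "x": 0, "y": 0, "z": 0, "fingers": 0.65},
    {"wx": 0, "wy": 0, "wz": 0, "x": 0, "y": 0, "z": 0, "fingers": 0.65},
  ],
)

```text
time: 32.6
tcp_pos: [482.8, 284.2, 13.6]
tcp_rot: [0.782, 0.623, 0.0, -0.0]
ft_force: [0.6, -0.1, -2.8]
opening: 67.1
```

>>> arm_command(
  moves=[
    {"wx": 0, "wy": 0, "wz": 0, "x": 0, "y": 0, "z": 0.03, "fingers": 0.65},
    {"wx": 0, "wy": 0, "wz": 0, "x": 0, "y": 0, "z": 0, "fingers": 0.65},
    {"wx": 0, "wy": 0, "wz": 0, "x": 0, "y": 0, "z": 0.03, "fingers": 0.65},
    {"wx": 0, "wy": 0, "wz": 0, "x": 0, "y": 0, "z": 0, "fingers": 0.65},
    {"wx": 0, "wy": 0, "wz": 0, "x": 0, "y": 0, "z": 0, "fingers": 0.65},
  ],
)

```text
time: 33.22
tcp_pos: [482.8, 284.3, 12.8]
tcp_rot: [0.782, 0.623, 0.0, -0.0]
ft_force: [-4.4, -2.3, 11.9]
opening: 67.4
```

Contact. Opening and backing straight up, then clear of the scene for a last look.

>>> arm_command(
  moves=[
    {"wx": 0, "wy": 0, "wz": 0, "x": 0, "y": 0, "z": 0, "fingers": 0.85},
    {"wx": 0, "wy": 0, "wz": 0, "x": 0, "y": 0, "z": 0, "fingers": 0.92},
    {"wx": 0, "wy": 0, "wz": 0, "x": 0, "y": 0, "z": 0, "fingers": 1},
    {"wx": 0, "wy": 0, "wz": 0, "x": 0, "y": 0, "z": 0, "fingers": 1},
    {"wx": 0, "wy": 0, "wz": 0, "x": 0, "y": 0, "z": -0.2, "fingers": 1},
    {"wx": 0, "wy": 0, "wz": 0, "x": 0, "y": 0, "z": -0.5, "fingers": 1},
    {"wx": 0, "wy": 0, "wz": 0, "x": 0, "y": 0, "z": -0.8, "fingers": 1},
    {"wx": 0, "wy": 0, "wz": 0, "x": 0, "y": 0, "z": -1, "fingers": 1},
    {"wx": 0, "wy": 0, "wz": 0, "x": 0, "y": 0, "z": -1, "fingers": 1},
    {"wx": 0, "wy": 0, "wz": 0, "x": 0, "y": 0, "z": -1, "fingers": 1},
    {"wx": 0, "wy": 0, "wz": 0, "x": 0, "y": 0, "z": -1, "fingers": 1},
    {"wx": 0, "wy": 0, "wz": 0, "x": 0, "y": 0, "z": -1, "fingers": 1},
    {"wx": 0, "wy": 0, "wz": 0, "x": -0.8, "y": 0, "z": -0.8, "fingers": 1},
    {"wx": 0, "wy": 0, "wz": 0, "x": -0.8, "y": 0, "z": 0, "fingers": 1},
    {"wx": 0, "wy": 0, "wz": 0, "x": -0.8, "y": 0, "z": 0, "fingers": 1},
    {"wx": 0, "wy": 0, "wz": 0, "x": -0.8, "y": 0, "z": 0, "fingers": 1},
    {"wx": 0, "wy": 0, "wz": 0, "x": -0.8, "y": 0, "z": 0, "fingers": 1},
    {"wx": 0, "wy": 0, "wz": 0, "x": 0, "y": 0, "z": 0, "fingers": 1},
    {"wx": 0, "wy": 0, "wz": 0, "x": 0, "y": 0, "z": 0, "fingers": 1},
  ],
)

```text
time: 35.6
tcp_pos: [455.9, 167.5, 230.4]
tcp_rot: [0.782, 0.623, 0.0, -0.0]
ft_force: [-1.0, -0.0, 0.1]
opening: 85.7
```

```bash
python3 - <<'E'
from h import *
print(delta((482.5,283.5,14)))
s=cap("side");t=cap("top");w=cap("wrist")
a=cv2.resize(s["color"][190:440,220:450],None,fx=1.6,fy=1.6);b=t["color"][130:300,170:470];b=cv2.resize(b,(400,227))
c=cv2.resize(w["color"],(231,173));r=np.zeros((400,400,3),np.uint8);r[:227]=b;r[227:,:231]=c
cv2.imwrite("pics/end.png",np.hstack([a,r])[...,::-1])
G=(40,100,40),(80,255,255)
def rel(n,cam,lo,hi,b,z):
    k=blob(cam,lo,hi,b);x,y,W,H=cv2.boundingRect(k);print(n,(x,y,W,H),plane(cam,x+W/2,y+H/2,z)[:2].round(1))
rel("cone S (tile S 646.3,-145.7)",s,(18,100,60),(36,255,255),(375,280,440,350),39.5)
rel("seedcup S (board S 662.4,143)",s,*G,(315,200,375,265),34)
rel("lime S",s,*G,(345,275,375,302),12);rel("lime T",t,*G,(310,185,340,215),0);rel("lemon S",s,(18,120,60),(35,255,255),(285,205,312,230),14)
E
```

```text
{'tcp': [455.9, 167.5, 230.4], 'units': [3.96, 0.0, 7.22], 'yaw': 1.346, 't': 35.6, 'F': [-1.0, -0.0, 0.1], 'open': 85.7}
cone S (tile S 646.3,-145.7) (401, 305, 17, 27) [ 643.6 -151.1]
seedcup S (board S 662.4,143) (337, 225, 17, 25) [664.  145.1]
lime S (351, 282, 20, 17) [614.7 -13.6]
lime T (317, 195, 17, 16) [614.7  -7. ]
lemon S (289, 211, 21, 16) [608.5 291.9]
```

View pics/end.png

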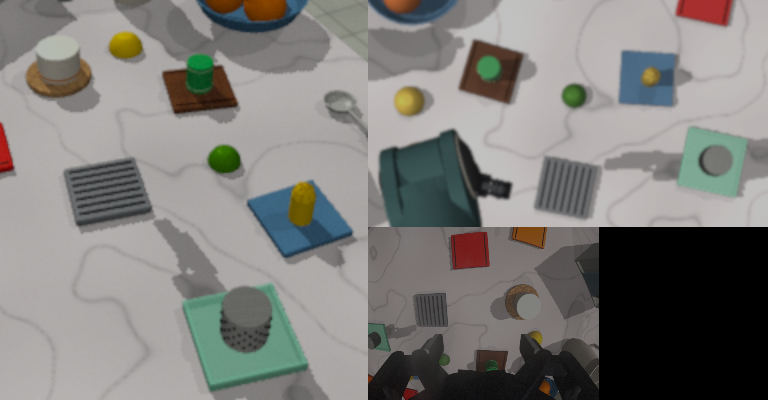

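All four parts stand upright near the middle of their places and the lemon and lime have not moved. Handing in.

```bash
python3 -c "
from plant import ticket
print(ticket.job_done())"
```

```text
the job is handed in; nothing more can be done
None
```

I took the stack apart from the top down and handed the job in after about 36 s of robot time. The cone went on the tile, the seed cup on the board, the strainer in the dish and the white cup on the cork. Each part was lowered until it touched, then released and the fingers backed straight up.

**Last checks:**
- In the final pictures all four parts are upright, and the gripper was open and clear of everything.
- The cone is about 6 mm from the tile's middle and the seed cup about 3 mm from the board's, both in the side view.
- I did not measure the strainer or the white cup again after release. The wrist camera showed them centred within about 3 mm and 2 mm just before lowering, and they look centred in the final pictures.
- The lime and lemon show no movement. The lime came out within 2 mm of its first position in the top view, and the lemon is unmoved by eye in the pictures.

**What disagreed:** the cameras differed in y, with the top view reading about 4 mm low and the side view about 6 mm low against the robot frame. I found this after the cone was down, which is why the cone is the furthest off. I used the wrist camera to correct the other three.

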